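Open the game-pieces jar and slide it between the dice trays

TASK

Get the table ready for game night: lift the wooden lid off the white jar by its knob and set it down, without dropping it, knob up in the middle of the round cork mat. Then slide the open jar along the table top, keeping it standing on the table, until it stands centred between the two dice trays and in line with them. Leave the trays, books, mug and plant where they are.

Things in the scene. Friction and masses are not known exactly. Their poses are not given: they have to be found in the camera images.
- jar: White ceramic open round jar, straight walls, outer diameter 100 mm (too wide to grasp), height 58 mm, wall 5 mm; filled with wooden game pieces up to 16 mm (visible tops to 28 mm) above its underside, empty above that. About 0.5 kg. Origin at the centre of its underside, z up. At the start the lid lies loose on it.
- lid: Loose wooden lid: disc of diameter 110 mm, 8 mm thick, with a plug of diameter 80 mm and depth 6 mm below it that sits loosely in the jar's mouth (90 mm wide), and a knob on top. Origin at the centre of the plug's underside, z up: the disc spans z 6 to 14 mm, the knob z 14 to 46 mm. On the jar its origin is 52 mm above the jar's. About 0.15 kg.
- lid_knob (a point): Centre of the lid's knob, 37 mm above the lid's origin: round mushroom knob, neck diameter 22 mm (z 14 to 26 mm in the lid's frame), head diameter 30 mm (z 33 to 42 mm).
- cork_mat: Round cork mat, diameter 140 mm, 6 mm thick, fixed to the table, on the left or the right of the jar as the robot sees it. Origin at the centre of its underside.
- tray_left: Dark wooden open dice tray, 90 mm along its x, 100 mm along its y, 28 mm high, two white dice in it; the left (+y) one of two like trays. Origin at the centre of its underside. The other tray stands 280 mm away along its -y axis and is parallel, so the place for the jar's centre is at y = -140 mm, x = 0 in this tray's frame.
- tray_right: The right-hand dice tray, of the same size. Origin at the centre of its underside.
- books: Bystander: two paperback books lying in a stack, 150 mm (x) by 110 mm (y), 40 mm high. Origin at the centre of the underside.
- mug: Bystander: blue mug, diameter 80 mm, height 90 mm, handle to its +y. Origin at the centre of the underside.
- plant: Bystander: small plant in a white pot, diameter 80 mm, pot height 70 mm, leaves to 130 mm. Origin at the centre of the underside.
Not all that is in view belongs to the job. There is more than one size of the lid; the one meant has the size given above.

How it is judged:
On the way, in this order (a step that is already met when the one before it is completed fails the run):
1. the lid is lifted by its knob, level, at least 25 mm clear of its seat, the jar left about where it stood (z of lid in the frame of jar above 0.077 m and angle between lid's own z axis and vertical below 0.4 rad and contact force between the fingers and lid above 0.3 N and distance of jar from where it was at the start of the episode below 0.03 m), for 0.1 s.
2. the lid lies knob up on the cork mat, released (horizontal distance between lid and cork_mat below 0.03 m and angle between lid's own z axis and vertical below 0.1 rad and z of lid in the frame of cork_mat below 0.012 m and contact force between the fingers and lid below 0.2 N and linear speed of lid below 0.03 m/s), for 0.2 s.
3. the jar stands centred between the two dice trays (x of jar in the frame of tray_left between -0.025 and 0.025 m and y of jar in the frame of tray_left between -0.165 and -0.115 m and angle between jar's own z axis and vertical below 0.06 rad and height (world z) of jar below 0.006 m), for 0.2 s.
At the end, for the whole second after the job is handed in: The lid lies flat, knob up, released, its centre within 30 mm of the cork mat's; the jar stands upright at rest on the table, within 25 mm (along and across the trays' line) of midway between the trays; trays, books, mug and plant are within 20 mm of where they were (all of step 2 and all of step 3 and linear speed of jar below 0.02 m/s and distance of each of tray_left, tray_right, books, mug, plant from where it was at the start of the episode below 0.02 m); the robot touches nothing.
It fails at once if the jar is lifted more than 10 mm off the table (height (world z) of jar above 0.01 m).
It fails at once if the jar is tipped by more than 15 degrees (angle between jar's own z axis and vertical above 0.26 rad).
It fails at once if the lid is dropped from more than about 40 mm above the mat or table (z of lid in the frame of cork_mat above 0.03 m and contact force between the fingers and lid below 0.05 N and linear speed of lid above 0.4 m/s).
It fails at once if a tray, the books, the mug or the plant is shifted by more than 20 mm (distance of any of tray_left, tray_right, books, mug, plant from where it was at the start of the episode above 0.02 m).
It also fails if it takes over 64 s, if anything falls off the work surface, if the arm or the gripper's body presses on something with over 40 N, if the wrist force passes 120 N, or if a joint passes its speed limit or range.

ROBOT

A 7-joint arm with a two-finger parallel gripper is mounted at the origin on the work surface. World frame = base frame: x ahead of the robot, y to its left, z up, the work surface at z = 0. Lengths are in m, angles in rad, forces in N, time in s.
With the tool pointing down it reaches from about 0.425 to 0.925 m from the base axis. Payload 6.8 kg.
Tool frame: the origin (TCP) lies midway between the tips of the shut fingers; the grasp point (between the pads) lies 19 mm behind it; z points along the fingers, y is the direction in which the jaws open and shut (so a half turn about z gives the same grasp; the last joint's range is limited). The gripper opens to 85 mm and grips with 20 to 120 N. Pads are 22 mm wide; open, the fingers measure 114 mm over their backs; the gripper's body (76 mm by 85 mm) begins 54 mm behind the grasp point. The pads swing forward as they close: fully open they stand 13 mm farther back than shut.
Start: joints at [-1.402, 0.477, 0.022, 1.555, -0.011, 1.109, -0.083], TCP at [0.184, 0.649, 0.207] pointing down, gripper open.
Joint ranges: [-2.96, 2.96], [-0.34, 2.1], [-1.41, 1.46], [0.24, 2.44], [-1.37, 4.51], [0.17, 1.92], [-2.96, 2.96]. Speed limits (rad/s): [2.39, 2.39, 3.14, 3.14, 3.14, 3.14, 3.14].

INTERFACE

Orientations are given as a unit quaternion [w, x, y, z].
In Python, from station import readout, eyes, ticket gives the robot as it stands. The module is installed in compiled form; this text tells all that it offers.
- The arm moves only by the shell command python3 -m crank 'ROWS' [FORCE]. ROWS is JSON, a list of rows, each an object of numbers: "jaw": the opening in per cent of the stroke, from 0 (shut) to 100 (fully open); "x", "y", "z": the shift along the tool's x, y, z in mm; "ax", "ay", "az": the turn, a rotation vector about the tool's x, y, z in degrees. In form: [{"jaw": .., "x": .., "y": .., "z": .., "ax": .., "ay": .., "az": ..}, ...]. A call has 1 to 12 rows; each row shifts and turns the commanded pose from where the row before left it, along the tool's axes as they then stand; what a row does not reach is not made up. A row lasts 1/8 s, in which the tool goes at most 62.5 mm and 10.7 degrees, less where a joint would pass 70% of its speed; a pose out of reach is approached as far as the arm can. A call with a gripper value outside its range is refused whole. The fingers move at their own pace and stop on an object; FORCE is the grip in N (left out, the last holds). Time passes only in rows, so rows that do not move let the fingers close. It gives the time, the measured TCP pose, the force and the opening at its end, in the units of the state.
- readout.get_obs(): the state, without advancing time (a new reading comes with each control period).
- eyes.read_camera(name): name is "scene" or "side" or "wrist"; returns (picture, depth): 420x560x3 uint8, red, green, blue; 420x560 float32, m along the optical axis (not along the pixel's ray), 0 where there is no reading.
- eyes.calibration(name): a dict with "fx", "fy", "cx", "cy" (pixels), "R" (3x3) and "t" (3): a world point X has camera coordinates R X + t. Camera axes: x right, y down, z forward; pixel columns grow to the right and rows downward; lengths in m; the calibration is good to about 2 mm. A picture is of the moment at which its call begins: read the wrist's pose just before it. calibration takes no time and is no camera call; for the wrist camera it gives the pose at the moment of the call.
- ticket.hand_in(): hands the job in, once; it reports no verdict.
The state is a dict: "t": time; "q": joint angles; "joint_vel": joint speeds; "joint_torque": joint torques, N m; "eef_pos": TCP position; "tool_rot": TCP orientation; "contact_force": force on the tool from outside, world axes, zero at the start; "torque": the same for the moment, N m; "gripper_width": opening from 0.0 (shut) to 1.0 (fully open).
Only numpy, scipy, OpenCV 4.12 (cv2) and the standard library are available. Lean on these libraries where they do the work, as an engineer would, in place of code of your own. Each camera call takes 0.05 s, during which the arm holds its last target. There are 200 camera calls.

## Working session

There is one attempt and no reset: what is moved stays moved. The work goes in short steps, Python scripts to look and compute and a shell command to move; the robot and the scene stay as the last step left them, time stands still between calls to the robot, and variables do not carry over. Pictures are saved under pics/ and viewed, about 8 in all and at most 12, crops included, and the job is handed in when it is done.

```bash
mkdir -p pics
cat > h.py <<'E'
import numpy as np, cv2
from station import readout, eyes, ticket
def snap(n, f=None):
    c=eyes.calibration(n); p,d=eyes.read_camera(n)
    if f: cv2.imwrite('pics/'+f,cv2.cvtColor(p,cv2.COLOR_RGB2BGR)); np.savez('pics/'+f+'.npz',p=p,d=d,**{k:np.array(v) for k,v in c.items()})
    return p,d,c
def load(f): z=np.load('pics/'+f+'.npz'); return z['p'],z['d'],z
def ray(c,u,v,h):
    R=np.array(c['R']);t=np.array(c['t']);o=-R.T@t
    w=R.T@np.array([(u-c['cx'])/c['fx'],(v-c['cy'])/c['fy'],1.]); return o+w*(h-o[2])/w[2]
def cloud(d,c):
    v,u=np.indices(d.shape); P=np.stack([(u-c['cx'])/c['fx']*d,(v-c['cy'])/c['fy']*d,d],-1)
    return (P-np.array(c['t']))@np.array(c['R'])
E
python3 - <<'E'
from h import *
a,_,c=snap('scene','s0.png');b,_,c2=snap('side','d0.png')
for k in (c,c2): print(-np.array(k['R']).T@np.array(k['t']),np.round(k['R'],2).tolist())
o=readout.get_obs();print(o['t'],o['eef_pos'],o['tool_rot'])
E
```

```text
[1.30417805 0.00963351 0.77303858] [[-0.03, 1.0, 0.01], [0.66, 0.03, -0.75], [-0.75, -0.02, -0.66]]
[ 0.4347894  -0.9977957   0.64714112] [[1.0, -0.05, 0.01], [-0.02, -0.49, -0.87], [0.05, 0.87, -0.49]]
0.1 [0.18432208 0.64875316 0.20591888] [-5.05095728e-05  1.37943452e-01  9.90439769e-01 -8.15386031e-04]
```

View pics/s0.png

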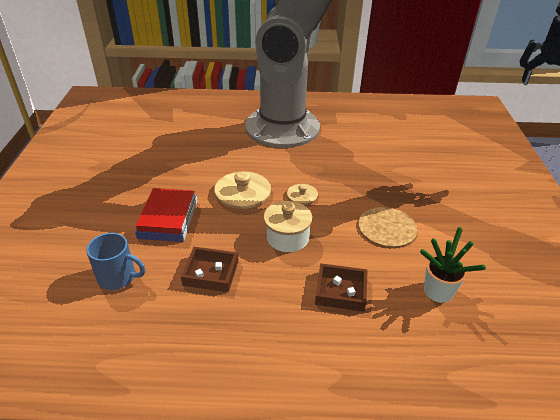

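View pics/d0.png

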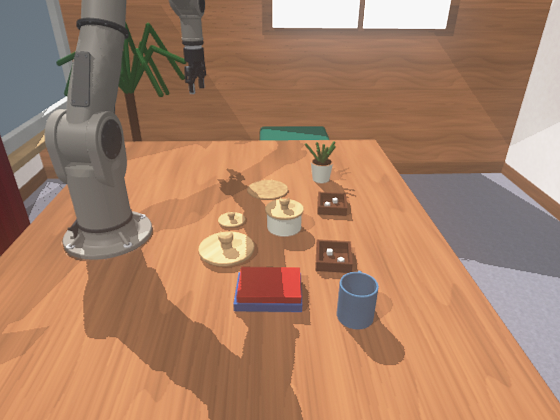

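The scene shows three lids: a large one at (243,190), a small one at (302,194), both on the table, and one on the white jar at (288,217). The mat is at (388,227), and the trays are at (210,270) and (342,288). I'll measure the diameters with depth and confirm with a crop.

Run:
```python
from h import *
p,d,c=load('s0.png');W=cloud(d,c)
hsv=cv2.cvtColor(p,cv2.COLOR_RGB2HSV)
for v,u in [(190,262),(195,312),(228,300),(227,388)]: print('hsv',hsv[v,u],W[v,u].round(3))
def comp(name,seed,zlo,zhi,box,m=None):
    x0,x1,y0,y1=box; k=np.zeros(d.shape,np.uint8)
    k[y0:y1,x0:x1]=((W[...,2]>zlo)&(W[...,2]<zhi)&(d>0))[y0:y1,x0:x1]
    if m is not None:k&=m
    n,l=cv2.connectedComponents(k); s=l==l[seed[1],seed[0]] if seed else k>0
    P=W[s]; 
    r=cv2.minAreaRect((P[:,:2]*1000).astype(np.float32)); e=cv2.minEnclosingCircle((P[:,:2]*1000).astype(np.float32))
    print(name,len(P),'z',np.percentile(P[:,2],[5,50,95]).round(3),'rect',np.round(r[0],1),np.round(r[1],1),round(r[2],1),'circ',np.round(e[0],1),round(e[1],1))
Y=((hsv[...,0]>17)&(hsv[...,0]<32)&(hsv[...,1]>60)&(hsv[...,1]<175)&(hsv[...,2]>130)).astype(np.uint8)
comp('jarlid disc',None,.058,.071,(255,320,195,240))
comp('jarlid knob',None,.085,.101,(255,320,195,240))
comp('big disc',None,.006,.022,(205,280,165,215),Y)
comp('small disc',None,.005,.03,(283,325,180,210),Y)
comp('mat',None,.003,.012,(350,425,200,255))
comp('trayR rim',None,.022,.032,(175,245,240,300))
comp('trayL rim',None,.022,.032,(308,378,258,320))
comp('books',None,.034,.046,(130,205,180,245))
comp('mug',None,.080,.1,(80,150,225,300))
comp('plant',None,.06,.073,(415,475,255,305))
cv2.imwrite('pics/c1.png',cv2.resize(cv2.cvtColor(p[160:320,170:430],cv2.COLOR_RGB2BGR),None,fx=3,fy=3,interpolation=2))
```

```text
hsv [ 23  94 250] [ 0.347 -0.044  0.019]
hsv [ 21 107 242] [0.35  0.084 0.009]
hsv [ 22 101 243] [0.538 0.049 0.067]
hsv [ 18 128 233] [0.457 0.263 0.004]
jarlid disc 1181 z [0.062 0.065 0.067] rect [497.5  21.2] [106.5 111.1] 88.1 circ [496.3  23. ] 57.6
jarlid knob 84 z [0.086 0.094 0.097] rect [500.1  21.7] [24.3 26.8] 0.1 circ [498.9  21.8] 14.8
big disc 1067 z [0.016 0.018 0.02 ] rect [335.5 -93.4] [143.9 137.7] 63.1 circ [338.4 -94.8] 73.4
small disc 334 z [0.007 0.009 0.012] rect [341.   58.9] [77.7 77.6] 0.8 circ [341.4  59.1] 40.3
mat 1712 z [0.003 0.005 0.008] rect [456.6 270.2] [156.1 185.1] 88.2 circ [459.3 257.7] 111.0
trayR rim 586 z [0.023 0.027 0.03 ] rect [ 616.1 -141.7] [102.4  94.6] 81.2 circ [ 616.9 -141.2] 66.5
trayL rim 616 z [0.023 0.027 0.029] rect [655.1 135.9] [100.4  95. ] 81.8 circ [654.6 134.8] 66.3
books 1812 z [0.036 0.039 0.042] rect [ 449.3 -266.4] [107.7 146.7] 86.2 circ [ 449.3 -266.3] 86.4
mug 411 z [0.081 0.087 0.091] rect [ 632.9 -342.4] [80.3 78.5] 20.5 circ [ 631.  -338.4] 44.4
plant 431 z [0.062 0.07  0.072] rect [652.1 340. ] [71.4 73.3] 43.8 circ [651.  338.1] 38.3
```

View pics/c1.png

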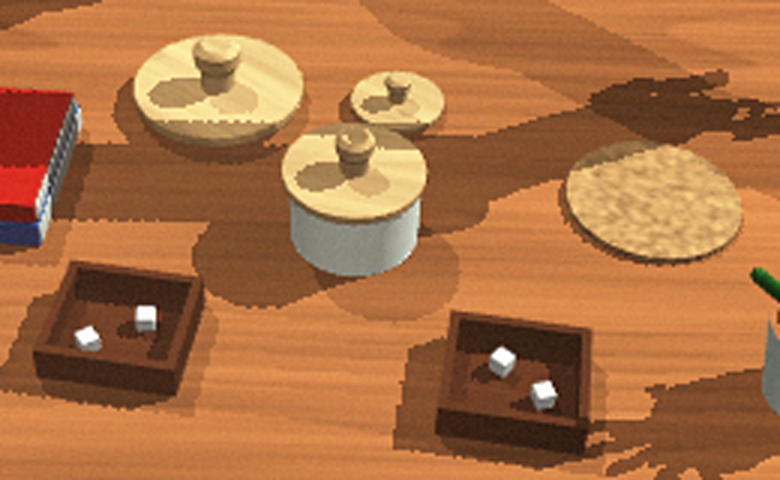

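The jar lid's disc measures about 110 mm. The loose ones are about 145 mm and 78 mm, so the lid on the jar at (288,217) is the one meant, and the crop confirms it. I'll fit the mat and work out the moves while starting the approach.

```bash
cat >> h.py <<'E'
def go(x,y,z):
    from scipy.spatial.transform import Rotation as Ro
    o=readout.get_obs(); q=o['tool_rot']; R=Ro.from_quat([q[1],q[2],q[3],q[0]])
    print('t',round(o['t'],2),'tcp',np.round(o['eef_pos'],4),'F',np.round(o['contact_force'],1),'w',round(o['gripper_width'],3))
    print('tilt/x axis',R.as_matrix().T[0].round(3),R.as_matrix().T[2].round(3),'tool shift mm',(R.inv().apply(np.array([x,y,z])-o['eef_pos'])*1000).round(1))
E
python3 - <<'E'
from h import *
p,d,c=load('s0.png');hsv=cv2.cvtColor(p,cv2.COLOR_RGB2HSV)
print('table',hsv[240,340],'shadow',hsv[205,370])
m=np.zeros(d.shape,np.uint8); m[200:252,350:425]=((hsv[...,1]<165)&(hsv[...,0]>13)&(hsv[...,2]>100))[200:252,350:425]
cs,_=cv2.findContours(cv2.morphologyEx(m,cv2.MORPH_CLOSE,np.ones((5,5))),0,2);k=max(cs,key=cv2.contourArea)
P=np.array([ray(c,u,v,.006)[:2] for u,v in cv2.convexHull(k)[:,0]])*1000
print('mat circ',cv2.minEnclosingCircle(P.astype(np.float32)),cv2.minAreaRect(P.astype(np.float32)))
go(.4985,.0218,.206)
E
python3 -m crank '[{"jaw":100,"x":-39.5,"y":-43},{"jaw":100,"x":-39.5,"y":-43},{"jaw":100,"x":-39.5,"y":-43},{"jaw":100,"x":-39.5,"y":-43},{"jaw":100,"x":-39.5,"y":-43},{"jaw":100,"x":-39.5,"y":-43},{"jaw":100,"x":-39.5,"y":-43},{"jaw":100,"x":-39.5,"y":-43},{"jaw":100,"x":-39.5,"y":-43}]' 40
python3 - <<'E'
from h import *
p,d,c=snap('wrist','w1.png'); W=cloud(d,c); go(.4985,.0218,.066)
E
```

```text
table [ 12 166 203] shadow [ 12 171 133]
mat circ ((461.8139343261719, 260.9437255859375), 85.1103515625) ((457.1524353027344, 265.3997802734375), (149.098388671875, 140.58937072753906), 44.987709045410156)
t 0.1 tcp [0.1843 0.6488 0.2059] F [-0.3 -0.3  0. ] w 0.998
tilt/x axis [-0.962  0.273 -0.   ] [-0.    -0.002 -1.   ] tool shift mm [-473.5 -517.2    0.8]
t 0.15 tcp [0.1843 0.6488 0.206 ] F [ 0.2 -0.  -0.5] w 1.0
tilt/x axis [-0.962  0.273 -0.   ] [-0.    -0.001 -1.   ] tool shift mm [-473.5 -517.2  140.8]schema error: expected keys jaw, x, y, z, ax, ay, az
```

View pics/w1.png

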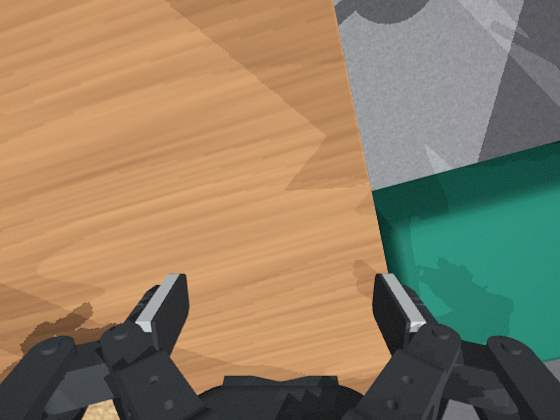

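The move was refused because every row needs all the keys. The wrist picture therefore shows only bare table, with the fingertips at (170,300) and (395,300). I'll send it again with full rows.

```bash
python3 -m crank '[{"jaw":100,"x":-39.5,"y":-43,"z":0,"ax":0,"ay":0,"az":0},{"jaw":100,"x":-39.5,"y":-43,"z":0,"ax":0,"ay":0,"az":0},{"jaw":100,"x":-39.5,"y":-43,"z":0,"ax":0,"ay":0,"az":0},{"jaw":100,"x":-39.5,"y":-43,"z":0,"ax":0,"ay":0,"az":0},{"jaw":100,"x":-39.5,"y":-43,"z":0,"ax":0,"ay":0,"az":0},{"jaw":100,"x":-39.5,"y":-43,"z":0,"ax":0,"ay":0,"az":0},{"jaw":100,"x":-39.5,"y":-43,"z":0,"ax":0,"ay":0,"az":0}]' 40
python3 - <<'E'
from h import *
p,d,c=snap('wrist','w2.png'); go(.4985,.0218,.066)
E
```

```text
t: 1.02
eef_pos: [0.3688, 0.2823, 0.2068]
tool_rot: [0.0, 0.138, 0.99, 0.0]
contact_force: [0.5, 0.4, 0.4]
gripper_width: 0.996
t 1.07 tcp [0.3722 0.2744 0.2067] F [ 2.2 -6.7 -0.5] w 1.0
tilt/x axis [-0.959  0.282 -0.002] [ 0.001 -0.004 -1.   ] tool shift mm [-192.2 -206.2  141.6]
```

View pics/w2.png

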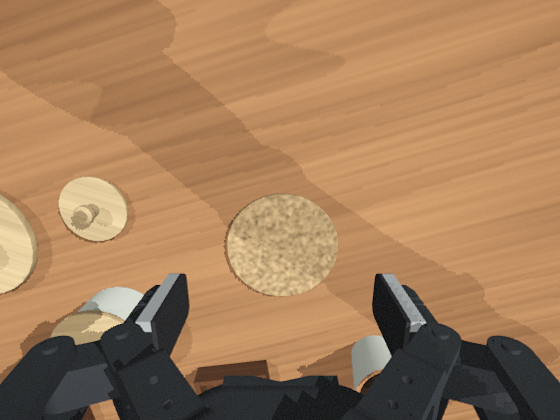

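The wrist view shows the whole mat at (282,245), with the jar and lid at (100,320). I'll measure the mat and move on to above the knob.

```bash
python3 - <<'E'
from h import *
p,d,c=load('w2.png');hsv=cv2.cvtColor(p,cv2.COLOR_RGB2HSV)
print(hsv[245,282],hsv[330,330])
m=np.zeros(d.shape,np.uint8); m[185:305,215:350]=((hsv[...,0]>15)|(hsv[...,1]<115))[185:305,215:350]
m=cv2.morphologyEx(m,cv2.MORPH_OPEN,np.ones((5,5)))
cs,_=cv2.findContours(m,0,2);k=max(cs,key=cv2.contourArea);e=cv2.fitEllipse(cv2.convexHull(k));print(e)
print('mat',ray(c,*e[0],.006))
go(.4985,.0218,.066)
E
python3 -m crank '[{"jaw":100,"x":-39,"y":-42,"z":0,"ax":0,"ay":0,"az":0},{"jaw":100,"x":-39,"y":-42,"z":0,"ax":0,"ay":0,"az":0},{"jaw":100,"x":-39,"y":-42,"z":0,"ax":0,"ay":0,"az":0},{"jaw":100,"x":-39,"y":-42,"z":0,"ax":0,"ay":0,"az":0},{"jaw":100,"x":-37,"y":-38,"z":0,"ax":0,"ay":0,"az":0},{"jaw":100,"x":0,"y":0,"z":0,"ax":0,"ay":0,"az":0},{"jaw":100,"x":0,"y":0,"z":0,"ax":0,"ay":0,"az":0}]' 40
python3 - <<'E'
from h import *
p,d,c=snap('wrist','w3.png'); go(.4985,.0218,.066)
E
```

```text
[ 18  98 196] [ 15 129 193]
((282.0526123046875, 244.42138671875), (102.92665100097656, 111.50851440429688), 88.1801986694336)
mat [0.44764708 0.26180212 0.006     ]
t 1.07 tcp [0.3722 0.2744 0.2067] F [ 2.2 -6.7 -0.5] w 1.0
tilt/x axis [-0.959  0.282 -0.002] [ 0.001 -0.004 -1.   ] tool shift mm [-192.2 -206.2  141.6]
t: 1.95
eef_pos: [0.4971, 0.034, 0.2065]
tool_rot: [-0.0, 0.138, 0.99, 0.0]
contact_force: [0.1, -0.4, 0.2]
gripper_width: 1.0
t 2.0 tcp [0.497  0.0346 0.2065] F [0.4 0.4 0.8] w 1.002
tilt/x axis [-0.962  0.272  0.001] [-0.001  0.    -1.   ] tool shift mm [ -5.1 -12.  140.5]
```

View pics/w3.png

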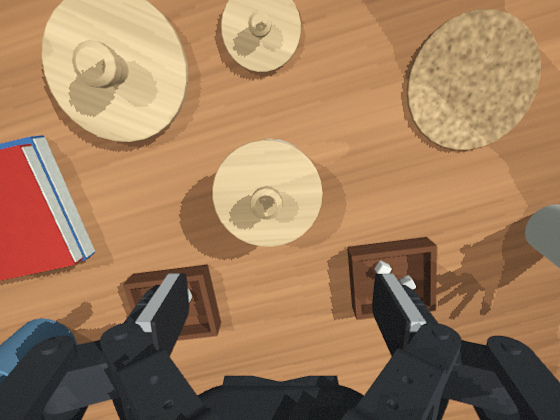

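The arm is now at rest, and the wrist view shows the lid disc at (268,192), its knob at (268,202) and the mat at (474,80). I'll measure from this still picture.

Run:
```python
from h import *
p,d,c=load('w3.png');hsv=cv2.cvtColor(p,cv2.COLOR_RGB2HSV)
def fit(b,h,k):
    x0,x1,y0,y1=b; m=np.zeros(d.shape,np.uint8); m[y0:y1,x0:x1]=k[y0:y1,x0:x1]
    m=cv2.morphologyEx(m,cv2.MORPH_OPEN,np.ones((5,5)));cs,_=cv2.findContours(m,0,2);q=cv2.convexHull(max(cs,key=cv2.contourArea))
    e=cv2.fitEllipse(q); P=np.array([ray(c,u,v,h)[:2]*1000 for u,v in q[:,0]],np.float32)
    print(np.round(e[0],1),np.round(e[1],1),'ctr',ray(c,*e[0],h)[:2].round(4),'enc',cv2.minEnclosingCircle(P))
fit((400,548,2,158),.006,((hsv[...,0]>15)|(hsv[...,1]<115)))
fit((200,335,130,255),.066,((hsv[...,0]>18)&(hsv[...,1]<130)))
W=cloud(d,c);s=(W[...,2]>.088)&(W[...,2]<.103)&(d>0);s[:, :230]=0;s[:,310:]=0;s[240:]=0
P=W[s]*1000;print(len(P),cv2.minEnclosingCircle(P[:,:2].astype(np.float32)),P[:,2].max())
```

```text
[473.6  79. ] [123.8 150. ] ctr [0.4479 0.2606] enc ((452.0173034667969, 259.424072265625), 70.05352020263672)
[267.1 192.6] [106.6 109.3] ctr [0.4928 0.0213] enc ((495.17413330078125, 20.58830451965332), 54.829750061035156)
463 ((496.32867431640625, 20.32802963256836), 14.788363456726074) 99.03002790367096
```

The lid centre is (0.496, 0.0205) with radius 55 mm, and the mat centre is (0.452, 0.260) with radius 70 mm. I'll go down to the knob.

```bash
python3 -m crank '[{"jaw":100,"x":-2.8,"y":-13.7,"z":10,"ax":0,"ay":0,"az":0},{"jaw":100,"x":0,"y":0,"z":35,"ax":0,"ay":0,"az":0},{"jaw":100,"x":0,"y":0,"z":35,"ax":0,"ay":0,"az":0},{"jaw":100,"x":0,"y":0,"z":30,"ax":0,"ay":0,"az":0},{"jaw":100,"x":0,"y":0,"z":20,"ax":0,"ay":0,"az":0},{"jaw":100,"x":0,"y":0,"z":10,"ax":0,"ay":0,"az":0},{"jaw":100,"x":0,"y":0,"z":0,"ax":0,"ay":0,"az":0},{"jaw":100,"x":0,"y":0,"z":0,"ax":0,"ay":0,"az":0}]' 40
python3 -c "
from h import *
go(.496,.0205,.066)"
```

```text
t: 3.0
eef_pos: [0.497, 0.0194, 0.0675]
tool_rot: [0.001, 0.138, 0.99, 0.0]
contact_force: [-0.2, -0.9, 1.3]
gripper_width: 1.004
t 3.0 tcp [0.497  0.0194 0.0675] F [-0.2 -0.9  1.3] w 1.004
tilt/x axis [-0.962  0.273 -0.001] [ 0.001  0.    -1.   ] tool shift mm [1.3 0.8 1.5]
```

```bash
python3 -m crank '[{"jaw":0,"x":1,"y":0,"z":0,"ax":0,"ay":0,"az":0},{"jaw":0,"x":0,"y":0,"z":0,"ax":0,"ay":0,"az":0},{"jaw":0,"x":0,"y":0,"z":0,"ax":0,"ay":0,"az":0},{"jaw":0,"x":0,"y":0,"z":0,"ax":0,"ay":0,"az":0},{"jaw":0,"x":0,"y":0,"z":0,"ax":0,"ay":0,"az":0},{"jaw":0,"x":0,"y":0,"z":0,"ax":0,"ay":0,"az":0},{"jaw":0,"x":0,"y":0,"z":0,"ax":0,"ay":0,"az":0},{"jaw":0,"x":0,"y":0,"z":0,"ax":0,"ay":0,"az":0}]' 40
python3 -m crank '[{"jaw":0,"x":0,"y":0,"z":-3,"ax":0,"ay":0,"az":0},{"jaw":0,"x":0,"y":0,"z":-8,"ax":0,"ay":0,"az":0},{"jaw":0,"x":0,"y":0,"z":-10,"ax":0,"ay":0,"az":0},{"jaw":0,"x":0,"y":0,"z":-15,"ax":0,"ay":0,"az":0},{"jaw":0,"x":0,"y":0,"z":-14,"ax":0,"ay":0,"az":0},{"jaw":0,"x":0,"y":0,"z":-10,"ax":0,"ay":0,"az":0},{"jaw":0,"x":0,"y":0,"z":0,"ax":0,"ay":0,"az":0},{"jaw":0,"x":0,"y":0,"z":0,"ax":0,"ay":0,"az":0}]' 40
python3 - <<'E'
from h import *
p,d,c=snap('side','d1.png'); go(.452,.260,.020)
cv2.imwrite('pics/d1c.png',cv2.resize(cv2.cvtColor(p[100:300,170:400],cv2.COLOR_RGB2BGR),None,fx=3,fy=3))
E
```

```text
t: 4.0
eef_pos: [0.4957, 0.0198, 0.0673]
tool_rot: [0.0, 0.138, 0.99, 0.0]
contact_force: [-1.5, 0.1, 7.1]
gripper_width: 0.302
t: 5.0
eef_pos: [0.4952, 0.0196, 0.1266]
tool_rot: [-0.0, 0.138, 0.99, -0.0]
contact_force: [-0.2, 0.7, -2.4]
gripper_width: 0.298
t 5.05 tcp [0.4951 0.0197 0.1264] F [ 0.4  0.3 -3.3] w 0.303
tilt/x axis [-0.962  0.273  0.001] [-0.001 -0.    -1.   ] tool shift mm [107.  219.5 106.4]
```

View pics/d1c.png

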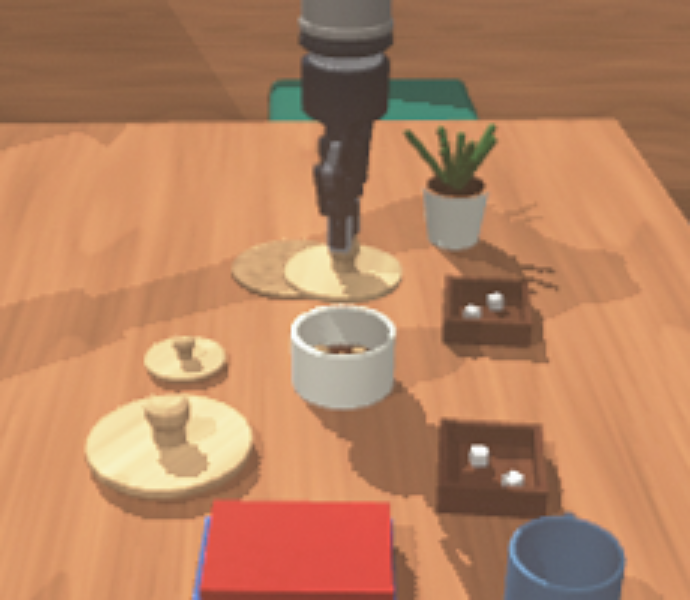

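The lid hangs level from the fingers at (343,270) in the crop, and the open jar is still in place at (343,355). I'll carry it to the mat.

```bash
python3 -m crank '[{"jaw":0,"x":6,"y":12,"z":0,"ax":0,"ay":0,"az":0},{"jaw":0,"x":12,"y":25,"z":0,"ax":0,"ay":0,"az":0},{"jaw":0,"x":16,"y":33,"z":0,"ax":0,"ay":0,"az":0},{"jaw":0,"x":18,"y":38,"z":0,"ax":0,"ay":0,"az":0},{"jaw":0,"x":18,"y":38,"z":0,"ax":0,"ay":0,"az":0},{"jaw":0,"x":16,"y":33,"z":0,"ax":0,"ay":0,"az":0},{"jaw":0,"x":13,"y":25,"z":0,"ax":0,"ay":0,"az":0},{"jaw":0,"x":8,"y":15,"z":0,"ax":0,"ay":0,"az":0},{"jaw":0,"x":0,"y":0,"z":0,"ax":0,"ay":0,"az":0},{"jaw":0,"x":0,"y":0,"z":0,"ax":0,"ay":0,"az":0},{"jaw":0,"x":0,"y":0,"z":0,"ax":0,"ay":0,"az":0}]' 40
python3 -c "
from h import *
go(.452,.260,.021)"
python3 -m crank '[{"jaw":0,"x":0,"y":0,"z":10,"ax":0,"ay":0,"az":0},{"jaw":0,"x":0,"y":0,"z":20,"ax":0,"ay":0,"az":0},{"jaw":0,"x":0,"y":0,"z":25,"ax":0,"ay":0,"az":0},{"jaw":0,"x":0,"y":0,"z":20,"ax":0,"ay":0,"az":0},{"jaw":0,"x":0,"y":0,"z":10,"ax":0,"ay":0,"az":0},{"jaw":0,"x":0,"y":0,"z":5,"ax":0,"ay":0,"az":0},{"jaw":0,"x":0,"y":0,"z":3,"ax":0,"ay":0,"az":0},{"jaw":0,"x":0,"y":0,"z":0,"ax":0,"ay":0,"az":0},{"jaw":0,"x":0,"y":0,"z":0,"ax":0,"ay":0,"az":0}]' 40
python3 - <<'E'
from h import *
p,d,c=snap('side','d2.png'); go(.452,.260,.021)
cv2.imwrite('pics/d2c.png',cv2.resize(cv2.cvtColor(p[100:300,170:400],cv2.COLOR_RGB2BGR),None,fx=3,fy=3))
E
```

```text
t: 6.42
eef_pos: [0.4528, 0.2581, 0.1268]
tool_rot: [0.0, 0.139, 0.99, -0.0]
contact_force: [-0.6, 0.1, -1.7]
gripper_width: 0.302
t 6.42 tcp [0.4528 0.2581 0.1268] F [-0.6  0.1 -1.7] w 0.302
tilt/x axis [-0.961  0.275 -0.   ] [ 0. -0. -1.] tool shift mm [  1.3   1.6 105.8]
t: 7.55
eef_pos: [0.4528, 0.2598, 0.0343]
tool_rot: [0.0, 0.138, 0.99, 0.0]
contact_force: [0.3, 1.3, -2.1]
gripper_width: 0.3
t 7.6 tcp [0.4527 0.2598 0.0342] F [ 0.4  0.5 -1.9] w 0.304
tilt/x axis [-0.962  0.273 -0.   ] [ 0.001  0.001 -1.   ] tool shift mm [ 0.7 -0.  13.2]
```

View pics/d2c.png

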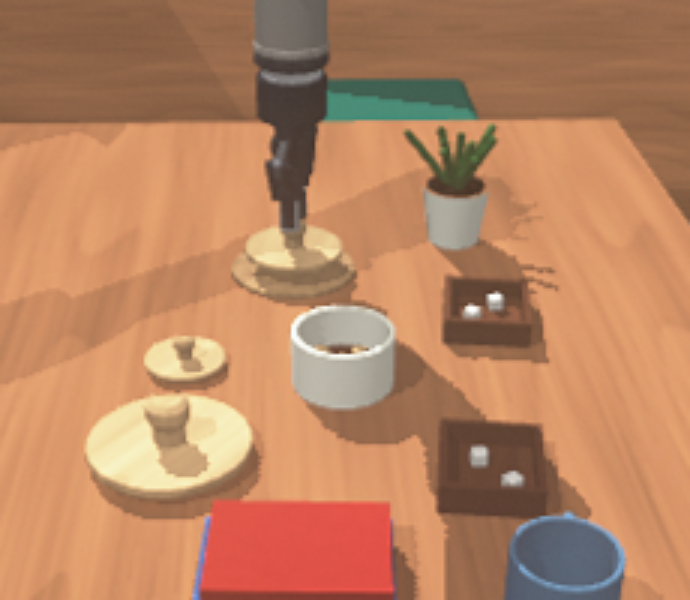

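The lid is level and centred above the mat: the disc at (293,249) and the mat at (293,270) in the crop. I'll lower slowly until it touches.

```bash
python3 -m crank '[{"jaw":0,"x":0,"y":0,"z":3,"ax":0,"ay":0,"az":0},{"jaw":0,"x":0,"y":0,"z":3,"ax":0,"ay":0,"az":0},{"jaw":0,"x":0,"y":0,"z":2,"ax":0,"ay":0,"az":0},{"jaw":0,"x":0,"y":0,"z":2,"ax":0,"ay":0,"az":0},{"jaw":0,"x":0,"y":0,"z":0,"ax":0,"ay":0,"az":0},{"jaw":0,"x":0,"y":0,"z":0,"ax":0,"ay":0,"az":0}]' 40
python3 -m crank '[{"jaw":0,"x":0,"y":0,"z":1,"ax":0,"ay":0,"az":0},{"jaw":0,"x":0,"y":0,"z":1,"ax":0,"ay":0,"az":0},{"jaw":0,"x":0,"y":0,"z":0,"ax":0,"ay":0,"az":0},{"jaw":0,"x":0,"y":0,"z":0,"ax":0,"ay":0,"az":0}]' 40
```

```text
t: 8.35
eef_pos: [0.4525, 0.2596, 0.0238]
tool_rot: [0.0, 0.138, 0.99, 0.0]
contact_force: [0.4, 1.1, -1.8]
gripper_width: 0.3
t: 8.85
eef_pos: [0.4524, 0.2595, 0.0218]
tool_rot: [-0.0, 0.138, 0.99, -0.0]
contact_force: [-0.3, 0.8, -1.6]
gripper_width: 0.299
```

```bash
python3 -m crank '[{"jaw":0,"x":0,"y":0,"z":1,"ax":0,"ay":0,"az":0},{"jaw":0,"x":0,"y":0,"z":0,"ax":0,"ay":0,"az":0},{"jaw":0,"x":0,"y":0,"z":0,"ax":0,"ay":0,"az":0}]' 40
python3 -m crank '[{"jaw":0,"x":0,"y":0,"z":1,"ax":0,"ay":0,"az":0},{"jaw":0,"x":0,"y":0,"z":0,"ax":0,"ay":0,"az":0},{"jaw":0,"x":0,"y":0,"z":0,"ax":0,"ay":0,"az":0}]' 40
```

```text
t: 9.22
eef_pos: [0.4526, 0.2596, 0.0214]
tool_rot: [-0.0, 0.138, 0.99, 0.0]
contact_force: [-1.4, -0.7, 5.8]
gripper_width: 0.303
t: 9.6
eef_pos: [0.4526, 0.2596, 0.0212]
tool_rot: [-0.0, 0.138, 0.99, 0.0]
contact_force: [-4.2, -2.4, 16.9]
gripper_width: 0.296
```

Contact is made at TCP z = 0.0213. I'll ease off, open, and back up.

```bash
python3 -m crank '[{"jaw":0,"x":0,"y":0,"z":-1.5,"ax":0,"ay":0,"az":0},{"jaw":60,"x":0,"y":0,"z":0,"ax":0,"ay":0,"az":0},{"jaw":100,"x":0,"y":0,"z":0,"ax":0,"ay":0,"az":0},{"jaw":100,"x":0,"y":0,"z":0,"ax":0,"ay":0,"az":0},{"jaw":100,"x":0,"y":0,"z":0,"ax":0,"ay":0,"az":0},{"jaw":100,"x":0,"y":0,"z":0,"ax":0,"ay":0,"az":0},{"jaw":100,"x":0,"y":0,"z":0,"ax":0,"ay":0,"az":0},{"jaw":100,"x":0,"y":0,"z":0,"ax":0,"ay":0,"az":0}]' 40
python3 -m crank '[{"jaw":100,"x":0,"y":0,"z":-10,"ax":0,"ay":0,"az":0},{"jaw":100,"x":0,"y":0,"z":-30,"ax":0,"ay":0,"az":0},{"jaw":100,"x":0,"y":0,"z":-40,"ax":0,"ay":0,"az":0},{"jaw":30,"x":0,"y":0,"z":-40,"ax":0,"ay":0,"az":0},{"jaw":30,"x":0,"y":0,"z":-20,"ax":0,"ay":0,"az":0},{"jaw":30,"x":0,"y":0,"z":0,"ax":0,"ay":0,"az":0},{"jaw":30,"x":0,"y":0,"z":0,"ax":0,"ay":0,"az":0}]' 40
python3 - <<'E'
from h import *
p,d,c=snap('side','d3.png'); snap('scene','s3.png')
cv2.imwrite('pics/d3c.png',cv2.resize(cv2.cvtColor(p[100:300,170:400],cv2.COLOR_RGB2BGR),None,fx=3,fy=3))
p,d,c=load('s3.png');W=cloud(d,c);hsv=cv2.cvtColor(p,cv2.COLOR_RGB2HSV)
def comp(name,zlo,zhi,box):
    x0,x1,y0,y1=box;k=np.zeros(d.shape,bool);k[y0:y1,x0:x1]=((W[...,2]>zlo)&(W[...,2]<zhi)&(d>0))[y0:y1,x0:x1]
    P=(W[k]*1000).astype(np.float32);print(name,len(P),cv2.minEnclosingCircle(P[:,:2]),'z',np.median(P[:,2]))
comp('jar rim',.053,.064,(255,320,195,250))
comp('lid disc',.014,.026,(350,430,195,250))
comp('knob',.038,.06,(350,430,185,250))
go(.496,.0205,.15)
E
```

```text
t: 10.6
eef_pos: [0.4524, 0.2596, 0.0213]
tool_rot: [-0.0, 0.138, 0.99, 0.0]
contact_force: [-0.8, -0.6, 0.3]
gripper_width: 1.004
t: 11.48
eef_pos: [0.4519, 0.2593, 0.1608]
tool_rot: [-0.0, 0.138, 0.99, -0.0]
contact_force: [-0.3, -0.2, -0.1]
gripper_width: 0.301Traceback (most recent call last):
  File "<stdin>", line 8, in <module>
  File "<stdin>", line 7, in comp
cv2.error: OpenCV(4.12.0) /io/opencv/modules/imgproc/src/shapedescr.cpp:201: error: (-215:Assertion failed) count >= 0 && (depth == CV_32F || depth == CV_32S) in function 'minEnclosingCircle'
```

View pics/d3c.png

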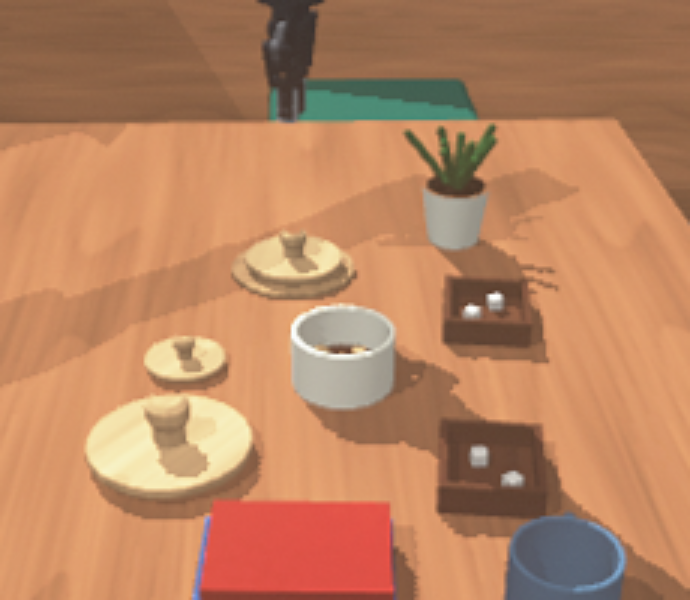

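The lid lies flat, knob up, in the middle of the mat at (293,260) in the crop. The script error was only a non-contiguous array, so I'll rerun the numbers.

```bash
cat >> h.py <<'E'
def comp(name,W,d,zlo,zhi,box):
    x0,x1,y0,y1=box;k=np.zeros(d.shape,bool);k[y0:y1,x0:x1]=((W[...,2]>zlo)&(W[...,2]<zhi)&(d>0))[y0:y1,x0:x1]
    P=(W[k]*1000).astype(np.float32);Q=P[:,:2].copy();print(name,len(P),'circ',cv2.minEnclosingCircle(Q),'rect',np.round(cv2.minAreaRect(Q)[0],1),'z',np.median(P[:,2]))
E
python3 - <<'E'
from h import *
p,d,c=load('s3.png');W=cloud(d,c)
comp('jar rim',W,d,.053,.064,(255,320,195,250))
comp('lid disc',W,d,.014,.026,(350,430,195,250))
comp('trayR',W,d,.022,.032,(175,245,240,300))
comp('trayL',W,d,.022,.032,(308,378,258,320))
go(.498,.0205,.15)
E
```

```text
jar rim 295 circ ((498.2967224121094, 23.412744522094727), 51.93046188354492) rect [497.4  23.2] z 56.345577
lid disc 1050 circ ((454.5026550292969, 259.3495178222656), 56.587310791015625) rect [455.2 260.4] z 19.026747
trayR 603 circ ((615.4397583007812, -141.56346130371094), 66.93861389160156) rect [ 615.9 -141.2] z 26.889992
trayL 606 circ ((653.7957153320312, 134.8751983642578), 66.57093048095703) rect [655.3 135.7] z 26.73181
t 11.57 tcp [0.4517 0.2591 0.1603] F [ 0.5 -0.2 -0.7] w 0.302
tilt/x axis [-0.962  0.273  0.001] [-0.002 -0.001 -1.   ] tool shift mm [-109.7 -216.8   10.5]
```

Jar at (0.497, 0.022) and target (0.636, -0.003), so the slide direction is -10°. I'll turn the tool about 6° so that -x points along the slide, move over the jar, and insert the fingers.

```bash
python3 -m crank '[{"jaw":30,"x":0,"y":0,"z":0,"ax":0,"ay":0,"az":-5.8},{"jaw":30,"x":-9,"y":-23,"z":0,"ax":0,"ay":0,"az":0},{"jaw":30,"x":-15,"y":-40,"z":0,"ax":0,"ay":0,"az":0},{"jaw":30,"x":-19,"y":-50,"z":0,"ax":0,"ay":0,"az":0},{"jaw":30,"x":-19,"y":-50,"z":0,"ax":0,"ay":0,"az":0},{"jaw":30,"x":-15,"y":-40,"z":0,"ax":0,"ay":0,"az":0},{"jaw":30,"x":-9,"y":-23,"z":0,"ax":0,"ay":0,"az":0},{"jaw":30,"x":0,"y":0,"z":0,"ax":0,"ay":0,"az":0},{"jaw":30,"x":0,"y":0,"z":0,"ax":0,"ay":0,"az":0},{"jaw":30,"x":0,"y":0,"z":0,"ax":0,"ay":0,"az":0}]' 40
python3 -c "
from h import *
go(.497,.0215,.034)"
```

```text
t: 12.82
eef_pos: [0.4973, 0.0234, 0.161]
tool_rot: [-0.0, 0.087, 0.996, 0.0]
contact_force: [-0.7, 0.7, 0.7]
gripper_width: 0.299
t 12.82 tcp [0.4973 0.0234 0.161 ] F [-0.7  0.7  0.7] w 0.299
tilt/x axis [-0.985  0.173  0.001] [-0.001  0.    -1.   ] tool shift mm [-1.00e-01 -1.90e+00  1.27e+02]
```

```bash
python3 -m crank '[{"jaw":30,"x":0,"y":-2,"z":20,"ax":0,"ay":0,"az":0},{"jaw":30,"x":0,"y":0,"z":35,"ax":0,"ay":0,"az":0},{"jaw":30,"x":0,"y":0,"z":30,"ax":0,"ay":0,"az":0},{"jaw":30,"x":0,"y":0,"z":20,"ax":0,"ay":0,"az":0},{"jaw":30,"x":0,"y":0,"z":12,"ax":0,"ay":0,"az":0},{"jaw":30,"x":0,"y":0,"z":6,"ax":0,"ay":0,"az":0},{"jaw":30,"x":0,"y":0,"z":4,"ax":0,"ay":0,"az":0},{"jaw":30,"x":0,"y":0,"z":0,"ax":0,"ay":0,"az":0},{"jaw":30,"x":0,"y":0,"z":0,"ax":0,"ay":0,"az":0}]' 40
python3 -m crank '[{"jaw":30,"x":-5,"y":0,"z":0,"ax":0,"ay":0,"az":0},{"jaw":30,"x":-5,"y":0,"z":0,"ax":0,"ay":0,"az":0},{"jaw":30,"x":-5,"y":0,"z":0,"ax":0,"ay":0,"az":0},{"jaw":30,"x":-5,"y":0,"z":0,"ax":0,"ay":0,"az":0},{"jaw":30,"x":-5,"y":0,"z":0,"ax":0,"ay":0,"az":0},{"jaw":30,"x":-5,"y":0,"z":0,"ax":0,"ay":0,"az":0},{"jaw":30,"x":-5,"y":0,"z":0,"ax":0,"ay":0,"az":0},{"jaw":30,"x":-5,"y":0,"z":0,"ax":0,"ay":0,"az":0}]' 40
python3 - <<'E'
from h import *
p,d,c=snap('scene','s4.png');W=cloud(d,c)
comp('jar rim',W,d,.048,.062,(250,325,190,260)); go(.6356+.0226,-.003-.004,.034)
cv2.imwrite('pics/s4c.png',cv2.resize(cv2.cvtColor(p[160:320,170:430],cv2.COLOR_RGB2BGR),None,fx=3,fy=3))
E
```

```text
t: 13.95
eef_pos: [0.4977, 0.0201, 0.0347]
tool_rot: [0.0, 0.088, 0.996, 0.0]
contact_force: [-0.0, 0.1, -0.2]
gripper_width: 0.297
t: 14.95
eef_pos: [0.537, 0.013, 0.0343]
tool_rot: [0.0, 0.088, 0.996, -0.0]
contact_force: [-0.4, 0.4, 0.3]
gripper_width: 0.303
jar rim 249 circ ((499.6876525878906, 23.48238182067871), 50.68126678466797) rect [501.5  26.1] z 55.069633
t 15.0 tcp [0.5378 0.0129 0.0344] F [ 0.3  0.5 -0. ] w 0.299
tilt/x axis [-0.985  0.175 -0.001] [ 0.001 -0.    -1.   ] tool shift mm [-122.     1.5    0.5]
```

View pics/s4c.png

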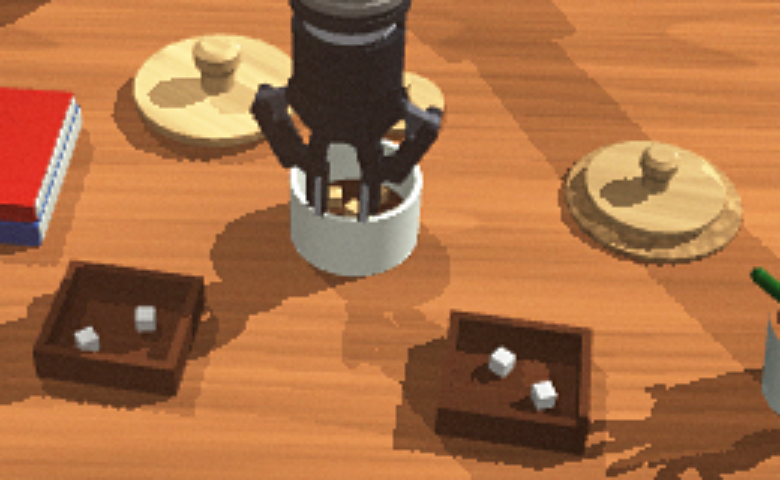

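The fingers stand inside the jar at (320,195) and (365,205) in the crop, at the front wall, and the jar has hardly moved yet. I'll push on and check.

```bash
python3 -m crank '[{"jaw":30,"x":-5,"y":0,"z":0,"ax":0,"ay":0,"az":0},{"jaw":30,"x":-5,"y":0,"z":0,"ax":0,"ay":0,"az":0},{"jaw":30,"x":-5,"y":0,"z":0,"ax":0,"ay":0,"az":0},{"jaw":30,"x":-5,"y":0,"z":0,"ax":0,"ay":0,"az":0},{"jaw":30,"x":-5,"y":0,"z":0,"ax":0,"ay":0,"az":0},{"jaw":30,"x":0,"y":0,"z":0,"ax":0,"ay":0,"az":0}]' 40
python3 - <<'E'
from h import *
p,d,c=snap('scene','s5.png');W=cloud(d,c)
comp('jar rim',W,d,.052,.062,(250,325,205,270)); go(.6356+.0226,-.003-.004,.034)
E
```

```text
t: 15.75
eef_pos: [0.5617, 0.0086, 0.0343]
tool_rot: [0.0, 0.088, 0.996, -0.0]
contact_force: [0.0, -0.0, 0.2]
gripper_width: 0.295
jar rim 122 circ ((513.9024047851562, 21.94878387451172), 64.697998046875) rect [517.8  28.3] z 56.096546
t 15.8 tcp [0.5613 0.0086 0.0342] F [ 0.2  0.8 -0.5] w 0.301
tilt/x axis [-0.985  0.175  0.   ] [-0.  0. -1.] tool shift mm [-98.1   1.5   0.2]
```

```bash
cat >> h.py <<'E'
from scipy.optimize import least_squares
def jar(f):
    p,d,c=load(f);W=cloud(d,c);h=cv2.cvtColor(p,cv2.COLOR_RGB2HSV)
    k=(h[...,1]<60)&(h[...,2]>110)&(W[...,2]>.01)&(W[...,2]<.05)&(d>0)&(abs(W[...,1])<.08)&(W[...,0]>.44)&(W[...,0]<.75)
    P=W[k][:,:2];P=P[P[:,0]>P[:,0].max()-.045]
    r=least_squares(lambda x:np.hypot(*(P-x).T)-.05,[P[:,0].max()-.05,P[:,1].mean()],loss='soft_l1',f_scale=.002)
    print(f,len(P),r.x.round(4),'res',np.sqrt(np.mean(r.fun**2)).round(4))
E
python3 -c "
from h import *
for f in ['s3.png','s4.png','s5.png']: jar(f)"
```

```text
s3.png 531 [0.4963 0.0233] res 0.0011
s4.png 544 [0.4964 0.0233] res 0.002
s5.png 448 [0.4965 0.0232] res 0.0011
```

The jar has not moved, although the TCP is 65 mm ahead of it, so the fingers may have passed over the rim. I'll look.

Run:
```python
from h import *
p,d,c=load('s5.png');W=cloud(d,c);h=cv2.cvtColor(p,cv2.COLOR_RGB2HSV)
k=(h[...,2]<110)&(h[...,1]<110)&(d>0)&(W[...,0]>.52)&(W[...,0]<.6)&(abs(W[...,1])<.06)&(W[...,2]<.3)
P=W[k];print('finger low pts',len(P),np.percentile(P[:,2],[0,1,5,50]).round(4));Q=P[P[:,2]<np.percentile(P[:,2],5)];print(Q.mean(0).round(3),Q.min(0).round(3),Q.max(0).round(3))
cv2.imwrite('pics/s5c.png',cv2.resize(cv2.cvtColor(p[150:270,220:360],cv2.COLOR_RGB2BGR),None,fx=5,fy=5))
```

```text
finger low pts 2696 [0.0327 0.0667 0.0935 0.1977]
[0.567 0.009 0.075] [ 0.52  -0.019  0.033] [0.579 0.036 0.093]
```

View pics/s5c.png

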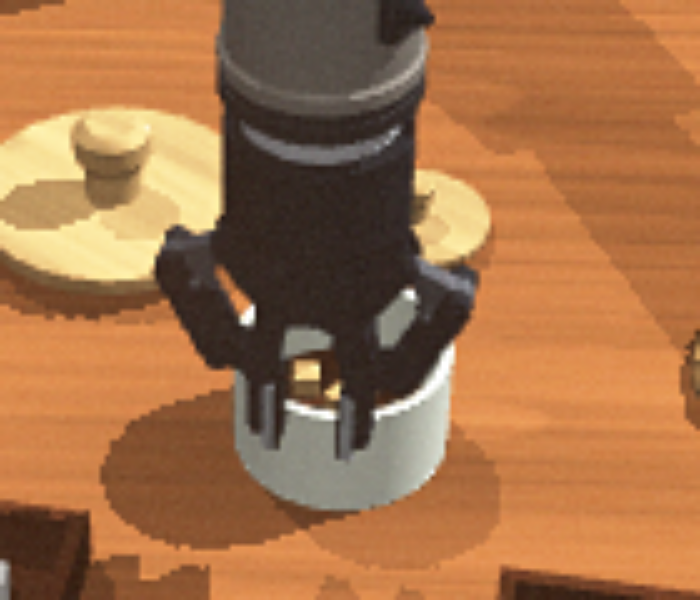

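The crop shows the fingertips at (268,448) and (347,455), hanging in front of the jar wall. They cleared the rim, so the tips are higher than I assumed. I'll measure the tip height by depth.

Run:
```python
from h import *
p,d,c=load('s5.png');W=cloud(d,c)
for u in (273,289,292):
    for v in range(230,244,2): print(u,v,W[v,u].round(3),p[v,u])
```

```text
273 230 [ 0.568 -0.009  0.086] [106 105 102]
273 232 [ 0.57  -0.009  0.083] [110 107 106]
273 234 [ 0.569 -0.009  0.076] [100 100 102]
273 236 [ 0.573 -0.009  0.074] [106 104 102]
273 238 [ 0.57  -0.009  0.064] [99 95 93]
273 240 [ 0.535 -0.01   0.025] [139 136 126]
273 242 [ 0.534 -0.01   0.017] [133 133 121]
289 230 [0.575 0.024 0.094] [110 107 104]
289 232 [0.578 0.025 0.091] [106 104 101]
289 234 [0.578 0.025 0.085] [105 103 102]
289 236 [0.575 0.025 0.077] [108 108 104]
289 238 [0.575 0.025 0.071] [104 100 100]
289 240 [0.576 0.025 0.066] [101  98  95]
289 242 [0.545 0.026 0.03 ] [126 121 112]
292 230 [0.571 0.031 0.091] [47 37 28]
292 232 [0.575 0.031 0.089] [48 38 30]
292 234 [0.575 0.031 0.083] [48 35 30]
292 236 [0.572 0.031 0.074] [53 40 36]
292 238 [0.574 0.032 0.07 ] [51 36 33]
292 240 [0.544 0.033 0.036] [154 152 141]
292 242 [1.304 0.01  0.773] [142 142 131]
```

The tips are at z ≈ 0.063, 28 mm above the reported TCP, while x and y agree. I'll raise, go back over the jar centre, and go down 23 mm deeper so the tips reach z ≈ 0.040, above the pieces at 0.028.

```bash
python3 -m crank '[{"jaw":30,"x":0,"y":0,"z":-15,"ax":0,"ay":0,"az":0},{"jaw":30,"x":0,"y":0,"z":-15,"ax":0,"ay":0,"az":0},{"jaw":30,"x":16,"y":0.6,"z":0,"ax":0,"ay":0,"az":0},{"jaw":30,"x":20,"y":0.6,"z":0,"ax":0,"ay":0,"az":0},{"jaw":30,"x":20,"y":0.6,"z":0,"ax":0,"ay":0,"az":0},{"jaw":30,"x":10,"y":0.6,"z":0,"ax":0,"ay":0,"az":0},{"jaw":30,"x":0,"y":0,"z":0,"ax":0,"ay":0,"az":0},{"jaw":30,"x":0,"y":0,"z":0,"ax":0,"ay":0,"az":0}]' 40
python3 -m crank '[{"jaw":30,"x":0,"y":0,"z":10,"ax":0,"ay":0,"az":0},{"jaw":30,"x":0,"y":0,"z":15,"ax":0,"ay":0,"az":0},{"jaw":30,"x":0,"y":0,"z":10,"ax":0,"ay":0,"az":0},{"jaw":30,"x":0,"y":0,"z":8,"ax":0,"ay":0,"az":0},{"jaw":30,"x":0,"y":0,"z":5,"ax":0,"ay":0,"az":0},{"jaw":30,"x":0,"y":0,"z":3,"ax":0,"ay":0,"az":0},{"jaw":30,"x":0,"y":0,"z":2,"ax":0,"ay":0,"az":0},{"jaw":30,"x":0,"y":0,"z":0,"ax":0,"ay":0,"az":0},{"jaw":30,"x":0,"y":0,"z":0,"ax":0,"ay":0,"az":0}]' 40
```

```text
t: 16.8
eef_pos: [0.4974, 0.0226, 0.0645]
tool_rot: [0.0, 0.088, 0.996, 0.0]
contact_force: [0.6, -0.8, -0.5]
gripper_width: 0.295
t: 17.92
eef_pos: [0.4969, 0.0226, 0.0115]
tool_rot: [0.0, 0.088, 0.996, 0.0]
contact_force: [-0.5, 0.2, 0.1]
gripper_width: 0.301
```

```bash
python3 -m crank '[{"jaw":30,"x":-5,"y":0,"z":0,"ax":0,"ay":0,"az":0},{"jaw":30,"x":-5,"y":0,"z":0,"ax":0,"ay":0,"az":0},{"jaw":30,"x":-5,"y":0,"z":0,"ax":0,"ay":0,"az":0},{"jaw":30,"x":-5,"y":0,"z":0,"ax":0,"ay":0,"az":0},{"jaw":30,"x":-5,"y":0,"z":0,"ax":0,"ay":0,"az":0},{"jaw":30,"x":-5,"y":0,"z":0,"ax":0,"ay":0,"az":0},{"jaw":30,"x":-5,"y":0,"z":0,"ax":0,"ay":0,"az":0},{"jaw":30,"x":-5,"y":0,"z":0,"ax":0,"ay":0,"az":0},{"jaw":30,"x":-5,"y":0,"z":0,"ax":0,"ay":0,"az":0}]' 40
python3 - <<'E'
from h import *
snap('scene','s6.png');jar('s6.png');go(.6356,-.003,.012)
E
```

```text
t: 19.05
eef_pos: [0.5412, 0.0146, 0.0112]
tool_rot: [-0.0, 0.088, 0.996, -0.0]
contact_force: [-1.5, 0.6, -1.1]
gripper_width: 0.298
s6.png 556 [0.513  0.0205] res 0.0015
t 19.1 tcp [0.5422 0.0145 0.0113] F [-0.6  0.6 -0.6] w 0.3
tilt/x axis [-0.985  0.175 -0.001] [ 0.001 -0.    -1.   ] tool shift mm [-95.   -0.9  -0.6]
```

The jar is now following: it has moved 17 mm, with the TCP leading it by 29 mm. About 125 mm remain, so I'll push roughly 96 mm and recheck.

```bash
python3 -m crank '[{"jaw":30,"x":-8,"y":0,"z":0,"ax":0,"ay":0,"az":0},{"jaw":30,"x":-8,"y":0,"z":0,"ax":0,"ay":0,"az":0},{"jaw":30,"x":-8,"y":0,"z":0,"ax":0,"ay":0,"az":0},{"jaw":30,"x":-8,"y":0,"z":0,"ax":0,"ay":0,"az":0},{"jaw":30,"x":-8,"y":0,"z":0,"ax":0,"ay":0,"az":0},{"jaw":30,"x":-8,"y":0,"z":0,"ax":0,"ay":0,"az":0},{"jaw":30,"x":-8,"y":0,"z":0,"ax":0,"ay":0,"az":0},{"jaw":30,"x":-8,"y":0,"z":0,"ax":0,"ay":0,"az":0},{"jaw":30,"x":-8,"y":0,"z":0,"ax":0,"ay":0,"az":0},{"jaw":30,"x":-8,"y":0,"z":0,"ax":0,"ay":0,"az":0},{"jaw":30,"x":-8,"y":-1,"z":0,"ax":0,"ay":0,"az":0},{"jaw":30,"x":-8,"y":-1,"z":0,"ax":0,"ay":0,"az":0}]' 40
python3 - <<'E'
from h import *
snap('scene','s7.png');jar('s7.png');go(.6356,-.003,.012)
E
```

```text
t: 20.6
eef_pos: [0.6357, -0.0041, 0.0113]
tool_rot: [-0.0, 0.088, 0.996, 0.0]
contact_force: [-1.8, 0.5, -0.3]
gripper_width: 0.299
s7.png 583 [0.6075 0.0018] res 0.001
t 20.65 tcp [ 0.637  -0.0047  0.0115] F [-0.3 -0.   0.6] w 0.301
tilt/x axis [-0.985  0.175 -0.002] [ 0.002 -0.    -1.   ] tool shift mm [ 1.7  1.4 -0.5]
```

```bash
python3 -m crank '[{"jaw":30,"x":-6,"y":0,"z":0,"ax":0,"ay":0,"az":0},{"jaw":30,"x":-7,"y":0,"z":0,"ax":0,"ay":0,"az":0},{"jaw":30,"x":-6,"y":0,"z":0,"ax":0,"ay":0,"az":0},{"jaw":30,"x":-5,"y":0,"z":0,"ax":0,"ay":0,"az":0},{"jaw":30,"x":-3,"y":0,"z":0,"ax":0,"ay":0,"az":0},{"jaw":30,"x":0,"y":0,"z":0,"ax":0,"ay":0,"az":0},{"jaw":30,"x":8,"y":0,"z":0,"ax":0,"ay":0,"az":0},{"jaw":30,"x":10,"y":0,"z":0,"ax":0,"ay":0,"az":0},{"jaw":30,"x":5,"y":0,"z":0,"ax":0,"ay":0,"az":0},{"jaw":30,"x":0,"y":0,"z":0,"ax":0,"ay":0,"az":0}]' 40
python3 - <<'E'
from h import *
snap('scene','s8.png');jar('s8.png');go(.6356,-.003,.012)
E
```

```text
t: 21.9
eef_pos: [0.6387, -0.0046, 0.0114]
tool_rot: [-0.0, 0.088, 0.996, 0.0]
contact_force: [-0.5, -0.4, -0.1]
gripper_width: 0.3
s8.png 600 [ 0.6341 -0.003 ] res 0.0021
t 21.95 tcp [ 0.6391 -0.0046  0.0115] F [0.1 0.3 0.5] w 0.299
tilt/x axis [-0.985  0.175 -0.   ] [ 0.  0. -1.] tool shift mm [ 3.8  1.  -0.5]
```

The jar is at (0.634, -0.003), within 2 mm of the target. I'll withdraw straight up and do a last check.

```bash
python3 -m crank '[{"jaw":30,"x":0,"y":0,"z":-10,"ax":0,"ay":0,"az":0},{"jaw":30,"x":0,"y":0,"z":-25,"ax":0,"ay":0,"az":0},{"jaw":30,"x":0,"y":0,"z":-40,"ax":0,"ay":0,"az":0},{"jaw":30,"x":0,"y":0,"z":-45,"ax":0,"ay":0,"az":0},{"jaw":30,"x":0,"y":0,"z":-40,"ax":0,"ay":0,"az":0},{"jaw":30,"x":30,"y":0,"z":-20,"ax":0,"ay":0,"az":0},{"jaw":30,"x":40,"y":0,"z":0,"ax":0,"ay":0,"az":0},{"jaw":30,"x":40,"y":0,"z":0,"ax":0,"ay":0,"az":0},{"jaw":30,"x":0,"y":0,"z":0,"ax":0,"ay":0,"az":0},{"jaw":30,"x":0,"y":0,"z":0,"ax":0,"ay":0,"az":0}]' 40
python3 - <<'E'
from h import *
p,d,c=snap('scene','s9.png');jar('s9.png');W=cloud(d,c)
comp('lid disc',W,d,.014,.026,(350,430,195,250))
comp('trayR',W,d,.022,.032,(175,245,240,300));comp('trayL',W,d,.022,.032,(308,378,258,320))
comp('books',W,d,.034,.046,(130,205,180,245));comp('mug',W,d,.080,.1,(80,150,225,300));comp('plant',W,d,.06,.073,(415,475,255,305))
comp('jar rim',W,d,.052,.064,(230,320,230,300))
go(.6356,-.003,.2)
cv2.imwrite('pics/s9v.png',cv2.cvtColor(p,cv2.COLOR_RGB2BGR))
E
```

```text
t: 23.2
eef_pos: [0.532, 0.0145, 0.1922]
tool_rot: [0.001, 0.088, 0.996, 0.0]
contact_force: [0.4, 0.1, 0.3]
gripper_width: 0.302
s9.png 601 [ 0.6341 -0.0029] res 0.0019
lid disc 1058 circ ((454.9278869628906, 260.17279052734375), 56.802154541015625) rect [454.9 260.5] z 19.046795
trayR 597 circ ((616.6151123046875, -141.30157470703125), 67.20330810546875) rect [ 616.1 -141.5] z 26.839119
trayL 621 circ ((655.4874267578125, 135.36505126953125), 66.55831909179688) rect [655.5 135.6] z 26.821049
books 1815 circ ((448.6275634765625, -266.4657287597656), 87.99349212646484) rect [ 449.1 -266.2] z 39.195225
mug 415 circ ((632.1243896484375, -341.73095703125), 41.62234878540039) rect [ 633.4 -341.8] z 87.05796
plant 430 circ ((650.4095458984375, 338.8304443359375), 38.709320068359375) rect [651.2 337.1] z 70.07206
jar rim 387 circ ((635.2618408203125, -2.4549684524536133), 51.02764129638672) rect [635.1  -2.5] z 56.418037
t 23.25 tcp [0.5322 0.0144 0.192 ] F [-0.2  0.5  0.6] w 0.299
tilt/x axis [-0.985  0.175 -0.002] [ 0.002  0.    -1.   ] tool shift mm [-104.9    1.    -7.8]
```

View pics/s9v.png

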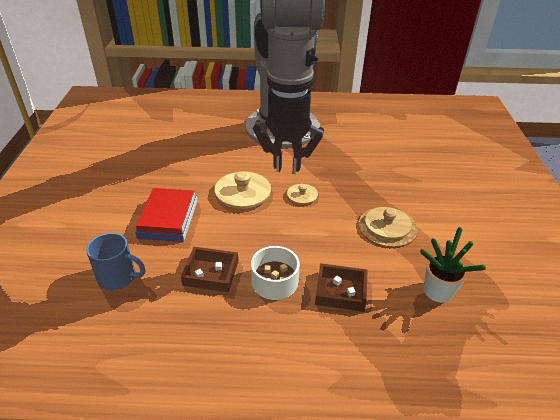

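The jar stands at (275,272) in line between the trays at (210,270) and (342,288). The lid lies on the mat at (388,225), and the robot touches nothing.

```bash
python3 -c "
from h import *
print(ticket.hand_in())"
```

```text
the job is handed in; nothing more can be done
None
```

I lifted the lid off the jar by its knob and set it down knob up on the cork mat. I then slid the open jar along the table, from inside its front wall, to the middle between the trays, and handed the job in at about 23 s. The hand-in gives no verdict.

**Last checks (scene camera):**
- **Jar:** it stands at (0.634 to 0.635, -0.003), about 2 mm from the midpoint between the trays at (0.636, -0.003).
- **Lid:** its centre is at (0.455, 0.260). The mat centre came out at (0.448 to 0.462, 0.259 to 0.265) depending on the view. The two agree within about 8 mm, against the 30 mm allowed.
- **Bystanders:** the trays, books, mug and plant are within about 3 mm of where they started.
- **Robot:** clear of everything, with contact force near zero.

**What went wrong or disagreed:**
- The first move was refused because I left keys out of its rows, so nothing moved.
- My first push passed over the rim without moving the jar. The fingertips measured 28 mm above the reported TCP height, more than I expected from the description. I went 23 mm deeper and the second push worked.

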